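# Select the green test channel and start the test

### The job

Put the board tester on the green channel: with a fingertip, gently push the orange tab on the black dial round until its white line points at the green mark, then press the white start button all the way down and let it come back up. Only push and press: do not grip the tab between the fingers, do not start the test on another channel, and leave the loose things lying around as they are.

Things in the scene. Friction and masses are not known exactly. Their poses are not given: they have to be found in the camera images.
- jig: Light-grey test fixture, a flat box 230 (x) by 320 (y) by 45 mm high, fixed on a 3 mm blue mat; placed and yawed differently each time. Origin: centre of its underside; z up, at yaw 0 its x points away from the robot. On its flat top: the black selector dial (centre at x +20, y +55), the start button (x +30, y -115), and along the near side (x -58 to -108, y -43 to +123) a clamped dark circuit board up to 10 mm high. It cannot move.
- dial (a point): Centre of the selector's turning axis, at the level of the fixture's top face (45 mm above the fixture's underside). The black disc there is 88 mm in diameter and 10 mm high; its middle cap rises 3 mm more.
- selector (a joint): Angle of the selector, rad: 0 when the tab points along the fixture's +x, growing anticlockwise seen from above; stops at -1.75 and +1.75. It starts within 0.2 of 0. It turns by steady friction (about 0.1 N m, so about 2 N at the tab), has no spring or click, and stays where it is left.
- tab (a point): Middle of the orange tab, the upright fin that protrudes from the dial, with a white line along its top edge; it turns with the dial. The fin is 26 mm long in the radial direction (34 to 60 mm from the axis), 10 mm thick and 28 mm high; it stands on the disc, so its top is 83 mm above the fixture's underside. This point is 47 mm from the axis and 24 mm above the fixture's top face; its x axis points radially outward, y along the direction of anticlockwise turning, z up.
- pointer (a point): The point that the tab points at: straight out from the axis along the white line, 77 mm from the axis (17 mm beyond the tab's outer end), at the height of the fixture's top face. It turns with the tab. All colour marks have their centres on this 77 mm circle.
- start (a joint): Travel of the start button, m: 0 released, 0.006 fully down; it springs back by itself, and fully down takes about 5 N.
- start_top (a point): Centre of the top of the round white start button, 28 mm in diameter, in a black housing on the fixture; it is pressed straight down.
- mark_green: Flat green disc, 22 mm in diameter and 1 mm thick, on the fixture's top face: one channel mark of the selector. Origin: its centre. The four marks lie 77 mm from the dial's axis at selector angles -1.35, -0.65, +0.65 and +1.35; which colour is where changes each time.
- mark_yellow: Flat yellow disc, 22 mm in diameter and 1 mm thick, on the fixture's top face: one channel mark of the selector. Origin: its centre. The four marks lie 77 mm from the dial's axis at selector angles -1.35, -0.65, +0.65 and +1.35; which colour is where changes each time.
- mark_blue: Flat blue disc, 22 mm in diameter and 1 mm thick, on the fixture's top face: one channel mark of the selector. Origin: its centre. The four marks lie 77 mm from the dial's axis at selector angles -1.35, -0.65, +0.65 and +1.35; which colour is where changes each time.
- mark_purple: Flat purple disc, 22 mm in diameter and 1 mm thick, on the fixture's top face: one channel mark of the selector. Origin: its centre. The four marks lie 77 mm from the dial's axis at selector angles -1.35, -0.65, +0.65 and +1.35; which colour is where changes each time.
- tape_roll: Loose roll of tape lying on the fixture beyond the board's end, 40 mm across, 15 mm high; origin at the centre of its underside (of its length for long things). To be left alone.
- tin: Loose steel tin standing on the fixture's far edge between dial and button, 33 mm across, 22 mm high; origin at the centre of its underside (of its length for long things). To be left alone.
- tweezers: Loose steel tweezers on the table to the robot's right, 125 mm long; origin at the centre of its underside (of its length for long things). To be left alone.
- screwdriver: Loose red-handled screwdriver on the table to the robot's left; origin at the centre of its underside (of its length for long things). To be left alone.
- tumbler: Loose glass tumbler on the table, further left, 72 mm across, 120 mm high; origin at the centre of its underside (of its length for long things). To be left alone.
- paste_jar: Loose small jar on the table, far right, 52 mm across, 50 mm high; origin at the centre of its underside (of its length for long things). To be left alone.
- handset: Loose dark flat handset on the table beyond the mat, 145 by 70 by 9 mm; origin at the centre of its underside (of its length for long things). To be left alone.

How it is judged:
On the way, in this order (a step that is already met when the one before it is completed fails the run):
1. the tab points at the green mark (horizontal distance between pointer and mark_green below 0.009 m), for 0.2 s.
2. the start button is pressed down with the tab on green (value of joint start above 0.0045 m and horizontal distance between pointer and mark_green below 0.009 m), for 0.05 s.
At the end, for the whole second after the job is handed in: The tab points at the green mark (pointer within 9 mm of the mark's centre), the dial is at rest, the start button has been pressed at least 4.5 of its 6 mm after the dial was on green and is up again (within 1.5 mm), and every loose thing is within 15 mm of where it stood (horizontal distance between pointer and mark_green below 0.009 m and velocity of joint selector between -0.05 and 0.05 rad/s and value of joint start below 0.0015 m and distance of each of tape_roll, tin, tweezers, screwdriver, tumbler, paste_jar, handset from where it was at the start of the episode below 0.015 m); the robot touches nothing.
It fails at once if the start button was pressed (over 3 mm) while the tab was not on green (value of joint start above 0.003 m and horizontal distance between pointer and mark_green above 0.009 m).
It fails at once if the tab was gripped between the fingers (y of the grasp point in the frame of tab between -0.004 and 0.004 m and x of the grasp point in the frame of tab between -0.02 and 0.02 m and z of the grasp point in the frame of tab below 0.028 m and contact force between the fingers and jig above 5 N).
It fails at once if the fixture, dial or button was forced with more than 40 N (contact force between the fingers and jig above 40 N).
It fails at once if a loose thing was lifted or pushed more than 15 mm (not (distance of each of tape_roll, tin, tweezers, screwdriver, tumbler, paste_jar, handset from where it was at the start of the episode below 0.015 m)).
It also fails if it takes over 48 s, if anything falls off the work surface, if the arm or the gripper's body presses on something with over 40 N, if the wrist force passes 120 N, or if a joint passes its speed limit or range.

### The arm

A 6-joint arm with a two-finger parallel gripper is mounted at the origin on the work surface. World frame = base frame: x ahead of the robot, y to its left, z up, the work surface at z = 0. Lengths are in m, angles in rad, forces in N, time in s.
With the tool pointing down it reaches from about 0.25 to 0.725 m from the base axis. Payload 4 kg.
Tool frame: the origin (TCP) lies between the finger pads; the fingertips stand 11 mm ahead of it and the grasp point (between the pads) lies 8 mm behind it (tcp_to_tips is the z of the fingertips in the tool frame, in m); z points along the fingers, y is the direction in which the jaws open and shut (so a half turn about z gives the same grasp; the last joint's range is limited). The gripper opens to 85 mm and grips with 20 to 120 N. Pads are 22 mm wide; open, the fingers measure 114 mm over their backs; the gripper's body (76 mm by 85 mm) begins 54 mm behind the grasp point. The pads swing forward as they close: fully open they stand 13 mm farther back than shut.
Start: joints at [1.32, 0.241, 0.005, 1.335, 0, 1.571], TCP at [0.124, 0.484, 0.242] pointing down, gripper open.
Joint ranges: [-2.72, 2.72], [-1.05, 1.87], [-1.09, 1.28], [-1.99, 2.15], [-1.42, 1.44], [-3.14, 3.14]. Speed limits (rad/s): [2.79, 2.79, 3.14, 3.14, 3.14, 3.14].

### API

Orientations are given as a unit quaternion [x, y, z, w].
In Python, from workcell import * gives the robot as it stands.
- The arm moves only by the tool move_arm, never from a script. Its argument "moves" is a list that holds one entry, the list of rows, each a list of 7 numbers: the shift along the world's x, y, z in units of 500 mm (1.0 is 500 mm), then the turn, a rotation vector about the world's x, y, z in units of 30 degrees (1.0 is 30 degrees), then the closure, from -1 (fully open) to 1 (shut), so that 0 is half open. A call has 1 to 8 rows; each row shifts and turns the pose as measured when the row begins; what a row does not reach is not made up. A row lasts 1/12 s, in which the tool goes at most 41.7 mm and 7.16 degrees, less where a joint would pass 70% of its speed; a pose out of reach is approached as far as the arm can. A call with a number of a shift or a turn outside -1 to 1 is refused whole. A call with a gripper value outside its range is refused whole. The fingers move at their own pace and stop on an object; the grip force is fixed at half the most. Time passes only in rows, so rows that do not move let the fingers close. It gives the time, the measured TCP pose, the force and the opening at its end, in the units of the state.
- get_obs(): the state, without advancing time (a new reading comes with each control period).
- camera(name): name is "scene" or "top" or "wrist"; returns a dict with "pixels" (420x560x3 uint8, red, green, blue), "range_z" (420x560 float32, m along the optical axis (not along the pixel's ray), 0 where there is no reading), "fx", "fy", "cx", "cy" (pixels), "extrinsics" (4x4, takes a point from camera to world coordinates). Camera axes: x right, y down, z forward; pixel columns grow to the right and rows downward; lengths in m; the calibration is good to about 2 mm. A picture is of the moment at which its call begins.
- job_done(): hands the job in, once; it reports no verdict.
The state is a dict: "clock": time; "joint_pos": joint angles; "joint_vel": joint speeds; "tau": joint torques, N m; "eef_pos": TCP position; "tool_rot": TCP orientation; "ft_force": force on the tool from outside, world axes, zero at the start; "ft_torque": the same for the moment, N m; "grip_width": finger opening in m.
Only numpy, scipy, OpenCV 4.12 (cv2) and the standard library are available. Lean on these libraries where they do the work, as an engineer would, in place of code of your own. Each camera call takes 0.05 s, during which the arm holds its last target.

## Working session

There is one attempt and no reset: what is moved stays moved. The work goes in short steps, Python scripts to look and compute and a tool call to move; the robot and the scene stay as the last step left them, time stands still between calls to the robot, and variables do not carry over. Pictures are saved under pics/ and viewed, and the job is handed in when it is done.

Besides the shell and the picture viewer there is one more tool, called after "Request:" by a JSON object that holds its "method" and its "body", one argument or row to a line. move_arm: Moves the arm, as the interface text tells. Shifts and turns lie within -1 to 1; 1 stands for 500 mm of shift or 30 degrees of turn. Its arguments: {"type":"object","properties":{"moves":{"type":"array","items":{"type":"array","items":{"type":"array","items":{"type":"number"}}}}},"required":["moves"]}

```bash
mkdir -p pics; cat > h.py <<'E'
from workcell import *
import numpy as np, cv2
def snap(n,f):
    c=camera(n); np.savez('pics/'+f+'.npz',**c); cv2.imwrite('pics/'+f+'.png',c['pixels'][:,:,::-1]); return c
def world(c,u,v,z=None):
    E=c['extrinsics']; d=np.array([(u-c['cx'])/c['fx'],(v-c['cy'])/c['fy'],1.])
    if z is None: p=d*c['range_z'][int(round(v)),int(round(u))]; return E[:3,:3]@p+E[:3,3]
    r=E[:3,:3]@d; return E[:3,3]+r*(z-E[2,3])/r[2]
E
python3 - <<'E'
from h import *
o=get_obs(); print(o)
snap('top','top0'); snap('scene','scene0')
E
```

```text
{'clock': 0.0, 'joint_pos': array([1.31996253e+00, 2.41398247e-01, 3.69919304e-03, 1.33520639e+00,
       9.46081693e-06, 1.57079708e+00]), 'joint_vel': array([-0.00150239, -0.0003031 , -0.00098135, -0.0011191 ,  0.00098183,
       -0.00061873]), 'tau': array([ 3.95860779e-04, -3.72320902e+01,  2.52405828e+01,  1.71754573e-02,
       -4.98907275e-05, -5.00220580e-06]), 'eef_pos': array([0.12394833, 0.48374918, 0.24141075]), 'tool_rot': array([ 1.25088676e-01,  9.92145005e-01, -1.04568541e-03, -1.36606049e-04]), 'ft_force': array([ 0.53478043,  0.35271499, -1.07245746]), 'ft_torque': array([ 0.02397524, -0.06901928, -0.01961368]), 'grip_width': 0.08532995346200402}
```

View pics/top0.png

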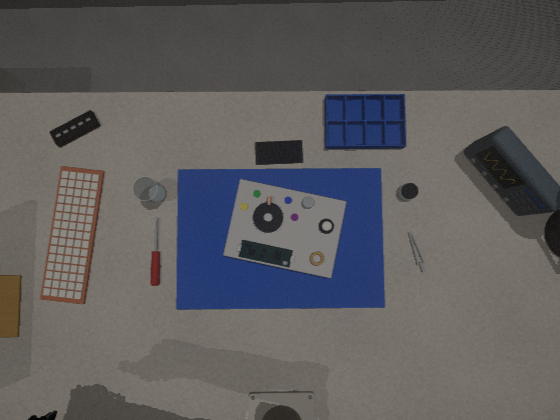

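View pics/scene0.png

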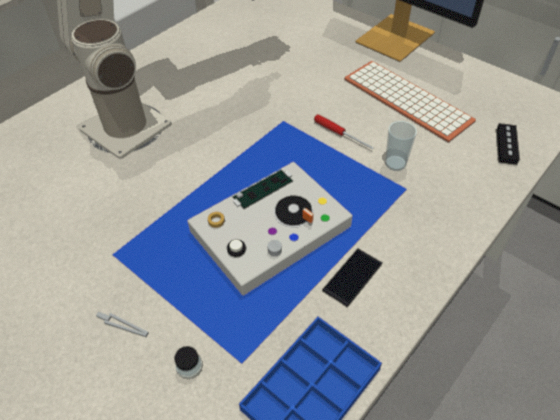

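```bash
python3 - <<'E'
import cv2
i=cv2.imread('pics/top0.png')[170:290,215:355]
cv2.imwrite('pics/top0c.png',cv2.resize(i,None,fx=5.5,fy=5,interpolation=cv2.INTER_CUBIC) if 0 else cv2.resize(i,None,fx=5,fy=5,interpolation=cv2.INTER_CUBIC))
E
```

```text
(no output)
```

View pics/top0c.png

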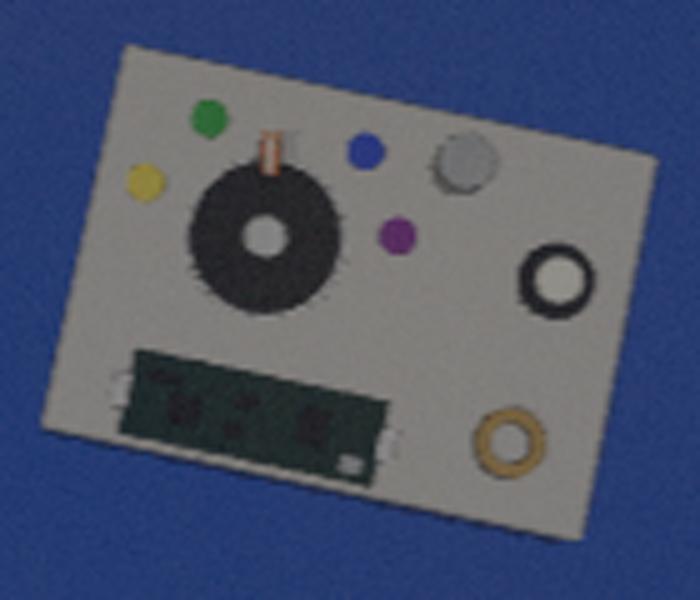

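```bash
cat > fit.py <<'E'
from h import *
from scipy.optimize import least_squares
def fit(c,obs):
    W=[];L=[]
    for n,(u,v,z,l) in obs.items(): W.append(world(c,u,v,z)[:2]);L.append(l)
    W=np.array(W);L=np.array(L,float)
    f=lambda p:((L@np.array([[np.cos(p[2]),np.sin(p[2])],[-np.sin(p[2]),np.cos(p[2])]])+p[:2])-W).ravel()
    r=least_squares(f,[W[:,0].mean(),W[:,1].mean(),0]); return r.x,f(r.x).reshape(-1,2),W
def toW(p,l): 
    c,s=np.cos(p[2]),np.sin(p[2]); return np.array([p[0]+c*l[0]-s*l[1],p[1]+s*l[0]+c*l[1]])
def mk(a): return (.02+.077*np.cos(a),.055+.077*np.sin(a))
E
python3 - <<'E'
from fit import *
c=dict(np.load('pics/top0.npz'))
q=lambda x,y:(215+(x+.5)/5-.5,170+(y+.5)/5-.5)
z=.048
obs={'g':(*q(210,118),z+.001,mk(.65)),'y':(*q(146,183),z+.001,mk(1.35)),'b':(*q(366,152),z+.001,mk(-.65)),'p':(*q(398,236),z+.001,mk(-1.35)),
'cap':(*q(265,236),z+.013,(.02,.055)),
'c1':(*q(127,45),z,(.115,.16)),'c2':(*q(656,157),z,(.115,-.16)),'c3':(*q(582,540),z,(-.115,-.16)),'c4':(*q(43,428),z,(-.115,.16))}
p,r,W=fit(c,obs); print(p,np.degrees(p[2])); print((r*1000).round(1))
print('jig top depth z',world(c,*q(420,330)), 'button',world(c,*q(556,280)),'expected',toW(p,(.03,-.115)))
print('green',toW(p,mk(.65)),'dial',toW(p,(.02,.055)))
b,a=[world(c,*q(*t),z+.038) for t in [(271,133),(270,173)]]
print(b,a); d=(b-a); print('sel',np.arctan2(d[1],d[0])-p[2])
m=(a+b)/2-np.r_[toW(p,(.02,.055)),0]; print('sel2',np.arctan2(m[1],m[0])-p[2],np.hypot(*m[:2]))
for n,t in [('tin',(463,163)),('tape',(510,443))]:print(n,world(c,*q(*t),z+.02))
print(c['extrinsics'],c['fx'])
E
```

```text
[ 0.5697443  -0.01509076 -0.21408443] -12.266134423666584
[[-0.4  0.2]
 [ 0.   0.2]
 [ 0.4 -0.1]
 [ 0.1 -0.4]
 [-0.3 -0.3]
 [ 1.5  1.7]
 [ 1.6 -2.6]
 [-2.3 -0.9]
 [-0.8  2.1]]
jig top depth z [ 0.54687947 -0.05450593  0.04574414] button [ 0.57434938 -0.13110954  0.06940507] expected [ 0.57462736 -0.13383905]
green [0.67077189 0.06691713] dial [0.60097263 0.03440461]
[0.65788551 0.03042545 0.086     ] [0.63522335 0.03112046 0.086     ]
sel 0.18342540561428144
sel2 0.13457907916935927 0.04572624229293958
tin [ 0.64184484 -0.07908184  0.068     ]
tape [ 0.48220281 -0.10363815  0.068     ]
[[-0.00794246 -0.99696521  0.07744215  0.52901255]
 [-0.99994893  0.00743444 -0.00684601  0.00709737]
 [ 0.0062495  -0.07749257 -0.99697334  1.22261094]
 [ 0.          0.          0.          1.        ]] 405.11201233777706
```

Request:
{"method": "move_arm", "body": {
  "moves": [
    [[0.056,-0.052,0,0,0,0.045,1],[0.056,-0.052,0,0,0,0.045,1],[0.056,-0.052,0,0,0,0.045,1],[0.056,-0.052,0,0,0,0.045,1],[0.056,-0.052,0,0,0,0.045,1],[0.056,-0.052,0,0,0,0.045,1],[0.056,-0.052,0,0,0,0.045,1],[0.056,-0.052,0,0,0,0.045,1]]
  ]
}}

```text
clock: 0.77
eef_pos: [0.3481, 0.2701, 0.2373]
tool_rot: [0.017, 1.0, -0.003, -0.002]
ft_force: [-0.5, 0.5, 0.6]
grip_width: 0.0004
```

Request:
{"method": "move_arm", "body": {
  "moves": [
    [[0.06,-0.055,0,0,0,0,1],[0.06,-0.055,0,0,0,0,1],[0.06,-0.055,0,0,0,0,1],[0.06,-0.055,0,0,0,0,1],[0.06,-0.055,0,0,0,0,1],[0.06,-0.055,0,0,0,0,1],[0.06,-0.055,0,0,0,0,1],[0.06,-0.055,0,0,0,0,1]]
  ]
}}

```text
clock: 1.43
eef_pos: [0.5898, 0.0404, 0.2344]
tool_rot: [0.017, 1.0, -0.003, -0.005]
ft_force: [0.4, 1.0, -0.2]
grip_width: 0.0
```

Request:
{"method": "move_arm", "body": {
  "moves": [
    [[0.05,-0.045,0,0,0,0,1],[0.05,-0.045,0,0,0,0,1],[0.01,-0.01,0,0,0,0,1],[0,0,0,0,0,0,1]]
  ]
}}

```text
clock: 1.77
eef_pos: [0.6504, -0.0203, 0.2287]
tool_rot: [0.022, 1.0, -0.004, -0.007]
ft_force: [0.0, 0.9, 0.3]
grip_width: 0.0002
```

```bash
python3 - <<'E'
from h import *
o=get_obs(); print(o['eef_pos'],o['tool_rot'],o['joint_pos'])
c=snap('wrist','w1'); print(c['fx'],c['extrinsics'].round(4))
E
```

```text
[ 0.65039944 -0.02032095  0.22874774] [ 0.02221266  0.99971791 -0.0038295  -0.00748549] [-0.02775378  0.57077836  0.46541492  1.4803617  -0.00774161  0.01673454]
303.3294725609829 [[ 0.0445  0.9623  0.2682  0.581 ]
 [ 0.999  -0.0408 -0.0194 -0.0165]
 [-0.0078  0.2687 -0.9632  0.3609]
 [ 0.      0.      0.      1.    ]]
```

View pics/w1.png

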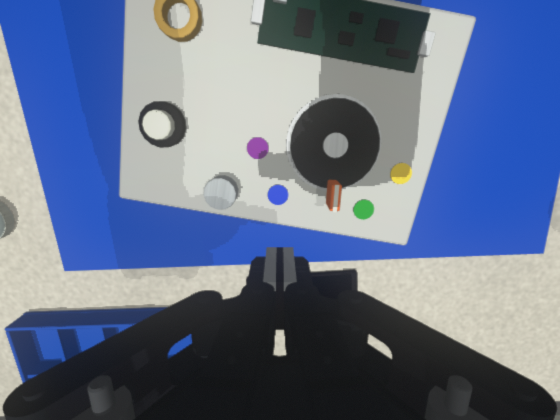

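```bash
python3 - <<'E'
import cv2
i=cv2.imread('pics/w1.png')[85:235,240:420]
cv2.imwrite('pics/w1c.png',cv2.resize(i,None,fx=4,fy=4,interpolation=cv2.INTER_CUBIC))
from fit import *
c=dict(np.load('pics/w1.npz')); z=.048
obs={'g':(364,209,z+.001,mk(.65)),'y':(401,173,z+.001,mk(1.35)),'b':(278,195,z+.001,mk(-.65)),'p':(258,147.5,z+.001,mk(-1.35)),'cap':(335.5,145,z+.013,(.02,.055))}
p,r,W=fit(c,obs); print(p);print((r*1000).round(1)); print(toW(p,(.02,.055)),toW(p,(.03,-.115)),world(c,157,125),'tin',world(c,221,189),world(c,335,194,z+.038))
E
```

```text
[ 0.57237826 -0.01458438 -0.21471446]
[[ 0.3 -0. ]
 [ 0.   0.5]
 [-0.4 -0.1]
 [ 0.3 -0.6]
 [-0.2  0.2]]
[0.60363777 0.0348913 ] [ 0.5771865  -0.13333572] [ 0.57764879 -0.13233076  0.06982959] tin [ 0.64095997 -0.07899394  0.06841949] [0.64661769 0.03015853 0.086     ]
```

View pics/w1c.png

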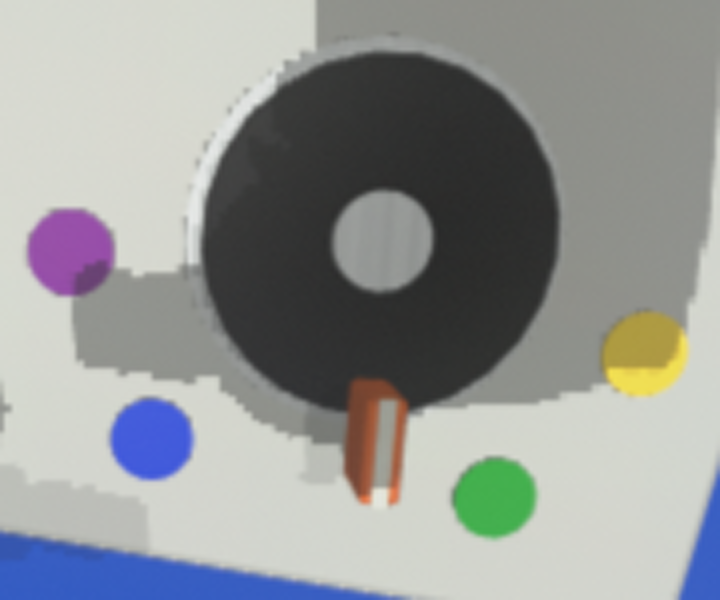

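Request:
{"method": "move_arm", "body": {
  "moves": [
    [[0,0.006,-0.05,0,0,0,1],[-0.002,0.006,-0.05,0,0,0,1],[-0.002,0.006,-0.05,0,0,0,1],[0,0.006,-0.05,0,0,0,1],[0,0.004,-0.05,0,0,0,1],[0,0,-0.02,0,0,0,1],[0,0,0,0,0,0,1]]
  ]
}}

```text
clock: 2.4
eef_pos: [0.6403, 0.0032, 0.0918]
tool_rot: [0.018, 1.0, -0.003, -0.008]
ft_force: [-0.3, -0.2, -0.3]
grip_width: 0.0006
```

Request:
{"method": "move_arm", "body": {
  "moves": [
    [[0.008,-0.006,-0.014,0,0,0,1],[0.008,-0.006,-0.014,0,0,0,1],[0,0,0,0,0,0,1]]
  ]
}}

```text
clock: 2.65
eef_pos: [0.649, -0.0011, 0.0801]
tool_rot: [0.016, 1.0, -0.003, -0.006]
ft_force: [-0.7, -0.0, 0.2]
grip_width: 0.0001
```

```bash
python3 - <<'E'
from h import *
o=get_obs(); print(o['eef_pos'],o['tool_rot'],o['ft_force'])
c=snap('wrist','w2')
cv2.imwrite('pics/w2c.png',cv2.resize(c['pixels'][:,:,::-1],None,fx=1.4,fy=1.4))
E
```

```text
[ 0.64902629 -0.00113126  0.08007126] [ 0.01589784  0.99984941 -0.00275461 -0.0063901 ] [-0.65935195 -0.04789239  0.17225101]
```

View pics/w2c.png

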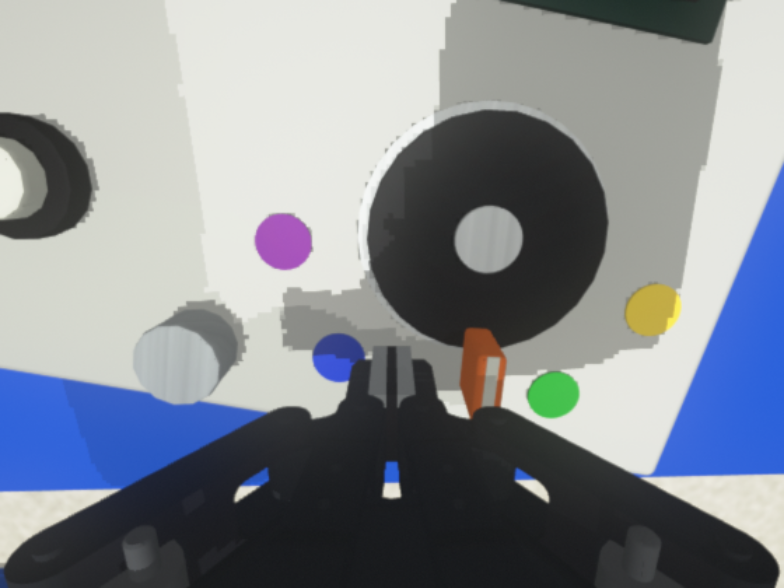

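Request:
{"method": "move_arm", "body": {
  "moves": [
    [[0,0.01,0,0,0,0,1],[0,0.01,0,0,0,0,1],[0,0.006,0,0,0,0.06,1],[0,0.006,0,0,0,0.08,1],[0,0.006,0,0,0,0.08,1],[0,0.006,0,0,0,0.08,1],[0,0.006,0,0,0,0.08,1]]
  ]
}}

```text
clock: 3.28
eef_pos: [0.654, 0.0227, 0.0871]
tool_rot: [-0.086, 0.996, -0.006, 0.0]
ft_force: [0.8, -2.1, -0.4]
grip_width: -0.0
```

```bash
python3 - <<'E'
from h import *
o=get_obs(); print(o['eef_pos'],o['tool_rot'],o['ft_force'])
c=snap('wrist','w3')
cv2.imwrite('pics/w3c.png',cv2.resize(c['pixels'][:,:,::-1],None,fx=1.4,fy=1.4))
E
```

```text
[0.6539869  0.02266938 0.08714159] [-8.55099804e-02  9.96321143e-01 -5.67633761e-03  3.83530634e-05] [ 0.77739863 -2.12247557 -0.42371283]
```

View pics/w3c.png

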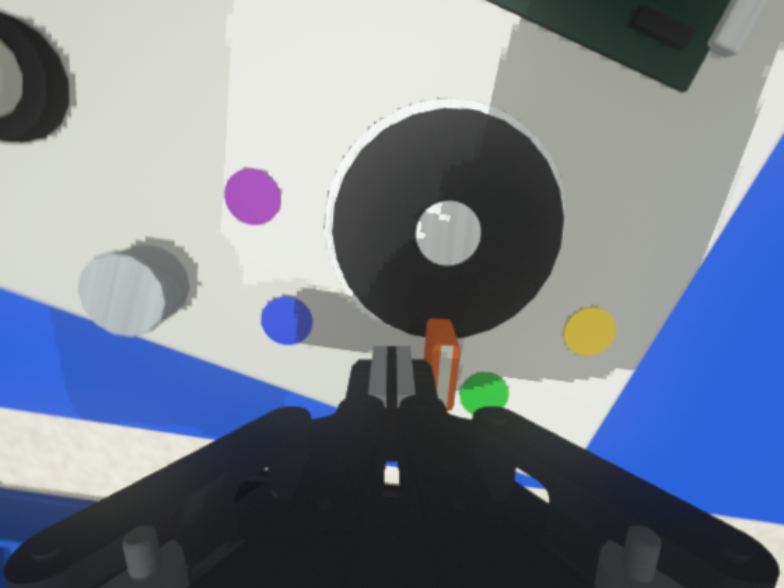

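Request:
{"method": "move_arm", "body": {
  "moves": [
    [[0,0.004,-0.006,0,0,0.08,1],[0,0.006,-0.006,0,0,0.1,1],[0,0.006,-0.006,0,0,0.1,1],[0,0.006,-0.004,0,0,0.1,1],[0,0,0,0,0,0,1]]
  ]
}}

```text
clock: 3.75
eef_pos: [0.658, 0.0332, 0.082]
tool_rot: [-0.186, 0.982, -0.008, 0.006]
ft_force: [0.3, -0.5, 0.3]
grip_width: 0.0
```

```bash
python3 - <<'E'
from h import *
o=get_obs(); print(o['eef_pos'],o['tool_rot'],o['ft_force'])
c=snap('wrist','w4')
cv2.imwrite('pics/w4c.png',cv2.resize(c['pixels'][100:320,180:460,::-1],None,fx=2.7,fy=2.7,interpolation=cv2.INTER_CUBIC))
E
```

```text
[0.65796579 0.03319696 0.08201943] [-0.1864607   0.98241036 -0.00817433  0.00595575] [ 0.31642779 -0.4503328   0.28942469]
```

View pics/w4c.png

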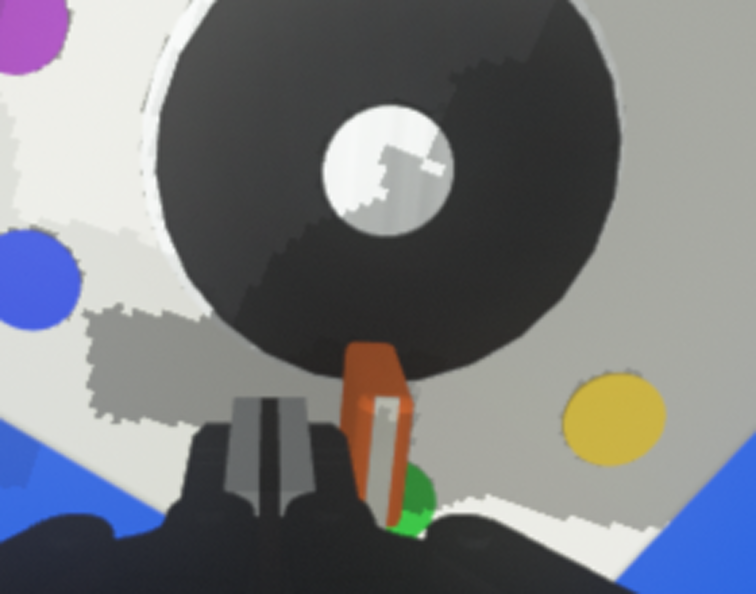

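```bash
python3 - <<'E'
from fit import *
c=dict(np.load('pics/w4.npz')); z=.048
q=lambda x,y:(180+(x+.5)/2.7-.5,100+(y+.5)/2.7-.5)
obs={'y':(*q(614,420),z+.001,mk(1.35)),'b':(*q(32,279),z+.001,mk(-.65)),'cap':(*q(388,171),z+.013,(.02,.055))}
p,r,W=fit(c,obs); print(p,(r*1000).round(1))
d=toW(p,(.02,.055))
for t in [(387,399),(383,450),(377,520)]:
    w=world(c,*q(*t),.086)[:2]-d; print(np.hypot(*w),np.arctan2(w[1],w[0])-p[2])
E
```

```text
[ 0.57200592 -0.01446748 -0.21916696] [[-0.1  0.4]
 [ 0.3 -0.8]
 [-0.3  0.3]]
0.03467995665380436 0.532027365226999
0.04418516596681969 0.538936054101006
0.05788232167156975 0.5433546166457235
```

Request:
{"method": "move_arm", "body": {
  "moves": [
    [[-0.002,0.005,-0.004,0,0,0.05,1],[-0.002,0.005,-0.002,0,0,0.05,1],[0,0.002,0,0,0,0,1],[0,0,0,0,0,0,1]]
  ]
}}

```text
clock: 4.13
eef_pos: [0.6575, 0.0387, 0.081]
tool_rot: [-0.211, 0.977, -0.009, 0.008]
ft_force: [1.3, -1.7, 0.5]
grip_width: -0.0001
```

```bash
python3 - <<'E'
from h import *
o=get_obs(); print(o['eef_pos'],o['tool_rot'],o['ft_force'])
c=snap('wrist','w5')
cv2.imwrite('pics/w5c.png',cv2.resize(c['pixels'][100:320,180:460,::-1],None,fx=2.7,fy=2.7,interpolation=cv2.INTER_CUBIC))
E
```

```text
[0.65747241 0.03872464 0.08099778] [-0.21134358  0.9773355  -0.00902534  0.00823149] [ 1.26120873 -1.74262569  0.53330888]
```

View pics/w5c.png

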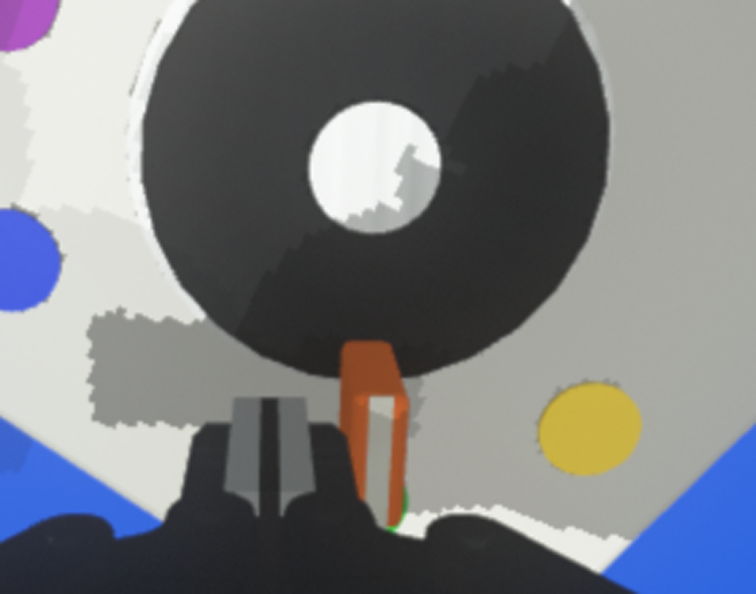

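```bash
python3 - <<'E'
from fit import *
c=dict(np.load('pics/w5.npz')); z=.048
q=lambda x,y:(180+(x+.5)/2.7-.5,100+(y+.5)/2.7-.5)
obs={'y':(*q(590,428),z+.001,mk(1.35)),'b':(*q(10,259),z+.001,mk(-.65)),'cap':(*q(375,167),z+.013,(.02,.055))}
p,r,W=fit(c,obs); print(p,(r*1000).round(1))
d=toW(p,(.02,.055))
for t in [(382,399),(381,450),(377,525)]:
    w=world(c,*q(*t),.086)[:2]-d; print(np.hypot(*w),np.arctan2(w[1],w[0])-p[2])
E
```

```text
[ 0.57188693 -0.01471725 -0.2168081 ] [[-0.   0.5]
 [ 0.3 -0.7]
 [-0.3  0.2]]
0.03499701078909766 0.6318448355057545
0.04442843369890519 0.6389139811098971
0.05902771229445112 0.637926577386492
```

Request:
{"method": "move_arm", "body": {
  "moves": [
    [[0.004,-0.009,0,0,0,0,1],[0.006,-0.014,0,0,0,0,1],[0,-0.005,0.03,0,0,0,1],[0,0,0.06,0,0,0,1],[0,0,0.06,0,0,0,1],[0,0,0.04,0,0,0,1],[0,0,0,0,0,0,1]]
  ]
}}

```text
clock: 4.77
eef_pos: [0.6595, 0.023, 0.1747]
tool_rot: [-0.211, 0.977, -0.006, 0.003]
ft_force: [1.2, 0.2, 0.0]
grip_width: -0.0002
```

```bash
python3 - <<'E'
from h import *
o=get_obs(); print(o['eef_pos'],o['tool_rot'],o['ft_force'])
c=snap('wrist','w6')
cv2.imwrite('pics/w6c.png',cv2.resize(c['pixels'][0:300,100:500,::-1],None,fx=2,fy=2,interpolation=cv2.INTER_CUBIC))
E
```

```text
[0.65951899 0.02298119 0.17471132] [-0.21086066  0.97749399 -0.00577628  0.00314782] [1.16577752 0.16698085 0.03119173]
```

View pics/w6c.png

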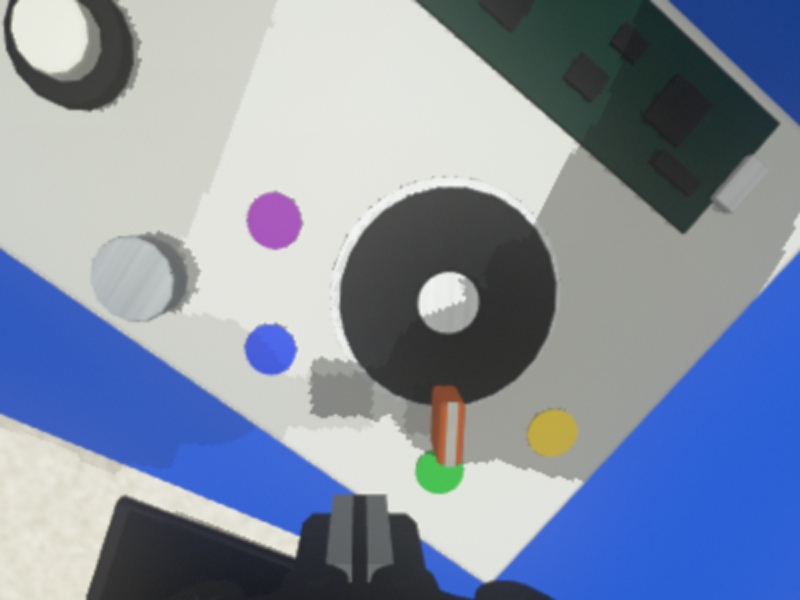

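```bash
python3 - <<'E'
from fit import *
c=dict(np.load('pics/w6.npz')); z=.048
q=lambda x,y:(100+(x+.5)/2-.5,(y+.5)/2-.5)
obs={'g':(*q(439.5,472),z+.001,mk(.65)),'p':(*q(274.5,220.5),z+.001,mk(-1.35)),'y':(*q(553,433),z+.001,mk(1.35)),'b':(*q(271,349),z+.001,mk(-.65)),'cap':(*q(448.5,302.5),z+.013,(.02,.055))}
p,r,W=fit(c,obs); print(p,(r*1000).round(1))
d=toW(p,(.02,.055))
for t in [(452.5,403),(452,435),(450,466)]:
    w=world(c,*q(*t),.086)[:2]-d; print(np.hypot(*w),np.arctan2(w[1],w[0])-p[2])
print('btn',toW(p,(.03,-.115)),world(c,*q(50,36)))
E
```

```text
[ 0.57218243 -0.01447668 -0.21796765] [[-0.2  0. ]
 [-0.1 -0.2]
 [ 0.1  0.1]
 [ 0.3 -0.2]
 [-0.1  0.3]]
0.03451753301241286 0.6267710138457956
0.04714941079842156 0.6388156032795111
0.05978394054155092 0.6359822959051316
btn [ 0.57660433 -0.13324304] [ 0.57879965 -0.13288133  0.06825739]
```

Request:
{"method": "move_arm", "body": {
  "moves": [
    [[-0.033,-0.062,0,0,0,0,1],[-0.033,-0.062,0,0,0,0,1],[-0.033,-0.062,0,0,0,0,1],[-0.033,-0.062,0,0,0,0,1],[-0.03,-0.058,0,0,0,0,1],[0,0,0,0,0,0,1]]
  ]
}}

```text
clock: 5.32
eef_pos: [0.5722, -0.1325, 0.1635]
tool_rot: [-0.214, 0.977, -0.003, -0.002]
ft_force: [-0.1, 0.1, -0.3]
grip_width: 0.0005
```

Request:
{"method": "move_arm", "body": {
  "moves": [
    [[0.005,0,-0.04,0,0,0,1],[0.004,0,-0.04,0,0,0,1],[0,0,-0.04,0,0,0,1],[0,0,-0.014,0,0,0,1],[0,0,0,0,0,0,1],[0,0,0,0,0,0,1]]
  ]
}}

```text
clock: 5.82
eef_pos: [0.5717, -0.1353, 0.0878]
tool_rot: [-0.21, 0.978, 0.0, -0.006]
ft_force: [0.1, -0.2, -0.9]
grip_width: -0.0003
```

```bash
python3 - <<'E'
from h import *
o=get_obs(); print(o['eef_pos'],o['tool_rot'],o['ft_force'])
c=snap('wrist','w7')
cv2.imwrite('pics/w7c.png',cv2.resize(c['pixels'][100:320,180:460,::-1],None,fx=2.7,fy=2.7,interpolation=cv2.INTER_CUBIC))
E
```

```text
[ 0.57166315 -0.13525618  0.087758  ] [-2.10090724e-01  9.77665517e-01  3.29942992e-04 -5.64940149e-03] [ 0.05668791 -0.18543401 -0.88496419]
```

View pics/w7c.png

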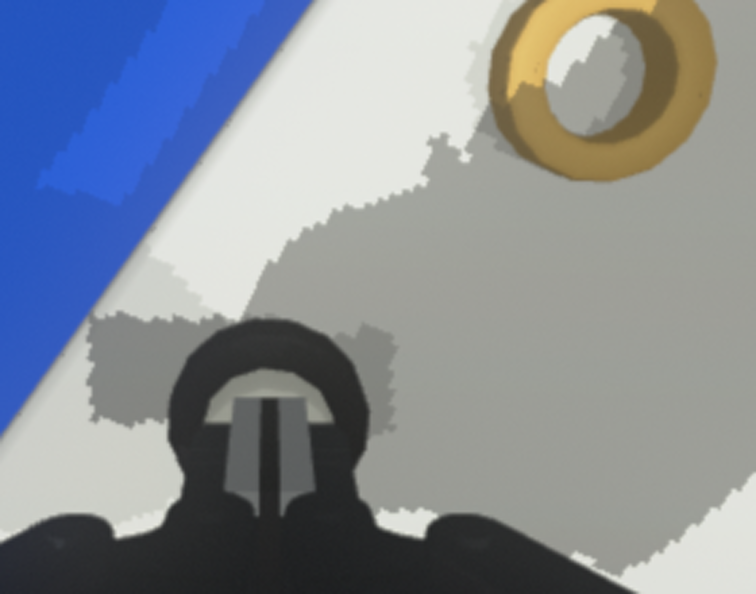

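Request:
{"method": "move_arm", "body": {
  "moves": [
    [[0.008,0.003,-0.005,0,0,0,1],[0.003,0.001,-0.006,0,0,0,1],[0,0,-0.006,0,0,0,1],[0,0,0,0,0,0,1]]
  ]
}}

```text
clock: 6.2
eef_pos: [0.5806, -0.1327, 0.082]
tool_rot: [-0.211, 0.978, -0.001, -0.003]
ft_force: [-0.4, -0.9, -1.4]
grip_width: -0.0002
```

Request:
{"method": "move_arm", "body": {
  "moves": [
    [[-0.004,0,-0.008,0,0,0,1],[0,0,-0.007,0,0,0,1],[0,0,-0.005,0,0,0,1]]
  ]
}}

```text
clock: 6.45
eef_pos: [0.5805, -0.1328, 0.0748]
tool_rot: [-0.211, 0.977, -0.002, -0.0]
ft_force: [-6.0, 1.3, 21.4]
grip_width: -0.0001
```

Request:
{"method": "move_arm", "body": {
  "moves": [
    [[0,0,-0.001,0,0,0,1]]
  ]
}}

```text
clock: 6.53
eef_pos: [0.5804, -0.1328, 0.0753]
tool_rot: [-0.211, 0.977, -0.002, 0.0]
ft_force: [-2.0, 1.4, 5.4]
grip_width: 0.0003
```

```bash
python3 - <<'E'
from h import *
c=snap('wrist','w8')
o=get_obs(); print(o['eef_pos'],o['tool_rot'],o['ft_force'])
cv2.imwrite('pics/w8c.png',cv2.resize(c['pixels'][180:300,220:340,::-1],None,fx=5,fy=5,interpolation=cv2.INTER_CUBIC))
for v in range(205,250,4): print(v,[round(float(world(c,u,v)[2]),4) for u in range(256,310,6)])
E
```

```text
[ 0.58033635 -0.13275823  0.07524018] [-2.11084855e-01  9.77465290e-01 -2.18554021e-03  1.17989279e-04] [-2.11856554  0.70526757  4.26442407]
205 [0.0472, 0.0473, 0.0485, 0.0477, 0.0485, 0.0481, 0.0479, 0.0477, 0.0473]
209 [0.0468, 0.0476, 0.0479, 0.0498, 0.0516, 0.0492, 0.0474, 0.0474, 0.0476]
213 [0.0475, 0.0503, 0.055, 0.0574, 0.0575, 0.0573, 0.0566, 0.0518, 0.0477]
217 [0.0469, 0.0567, 0.0594, 0.0589, 0.0587, 0.0595, 0.0598, 0.0585, 0.053]
221 [0.0566, 0.0599, 0.0596, 0.0593, 0.0593, 0.0594, 0.0586, 0.059, 0.0595]
225 [0.0602, 0.06, 0.0589, 0.0593, 0.0587, 0.0598, 0.0585, 0.0603, 0.0602]
229 [0.0596, 0.059, 0.0585, 0.0599, 0.0595, 0.0589, 0.0588, 0.0596, 0.0593]
233 [0.0593, 0.0591, 0.0599, 0.0626, 0.0626, 0.0621, 0.0625, 0.0583, 0.06]
237 [0.0598, 0.0595, 0.0628, 0.0627, 0.0647, 0.0626, 0.063, 0.0622, 0.0589]
241 [0.0595, 0.0632, 0.0649, 0.0635, 0.0635, 0.0636, 0.0642, 0.0632, 0.0611]
245 [0.0596, 0.064, 0.0635, 0.0635, 0.0636, 0.0638, 0.0638, 0.0643, 0.0634]
249 [0.0595, 0.0642, 0.0709, 0.0706, 0.0703, 0.0714, 0.0705, 0.0642, 0.0634]
```

View pics/w8c.png

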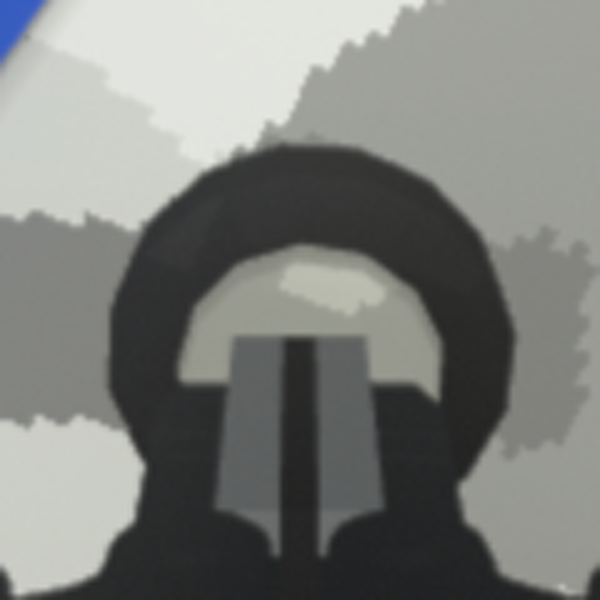

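Request:
{"method": "move_arm", "body": {
  "moves": [
    [[0,0,0.02,0,0,0,1],[0,0,0.06,0,0,0,1],[0,0,0.07,0,0,0,1],[0,0,0.07,0,0,0,1],[-0.02,0,0.05,0,0,0,1],[-0.06,0,0,0,0,0,1],[-0.06,0,0,0,0,0,1],[0,0,0,0,0,0,1]]
  ]
}}

```text
clock: 7.25
eef_pos: [0.5058, -0.1322, 0.2172]
tool_rot: [-0.211, 0.977, -0.002, -0.001]
ft_force: [-0.4, -1.0, -0.4]
grip_width: 0.0
```

```bash
python3 - <<'E'
from h import *
c=snap('wrist','w9'); t=snap('top','top9')
o=get_obs(); print(o['eef_pos'],o['ft_force'])
E
```

```text
[ 0.51003344 -0.1325634   0.2172363 ] [-0.70611706  0.0666053   0.18412624]
```

View pics/w9.png

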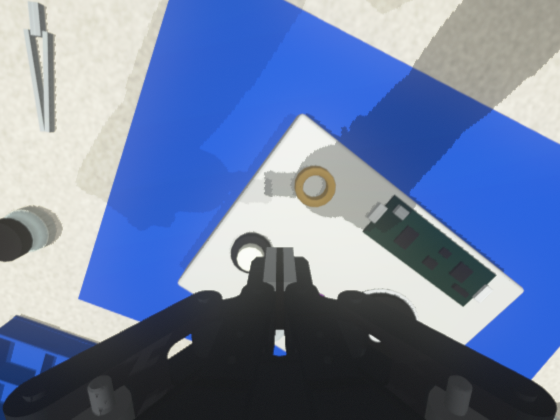

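View pics/top9.png

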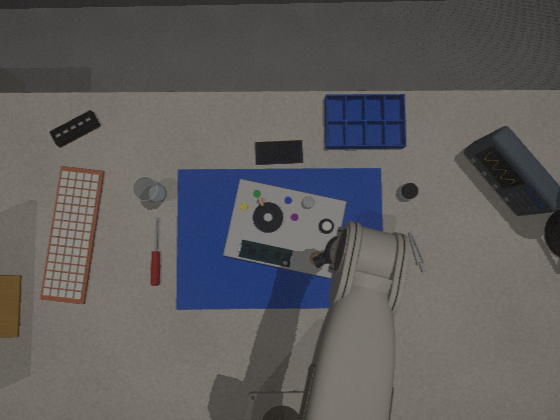

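```bash
python3 - <<'E'
from h import *
c=dict(np.load('pics/top9.npz')); a=dict(np.load('pics/top0.npz'))
i=c['pixels'][170:290,215:355,::-1]
cv2.imwrite('pics/t9c.png',cv2.resize(i,None,fx=5,fy=5,interpolation=cv2.INTER_CUBIC))
w=dict(np.load('pics/w9.npz'))
z=lambda c,u0,u1,v0,v1:np.median([world(c,u,v)[2] for u in range(u0,u1) for v in range(v0,v1)])
print(z(a,324,328,224,228),z(c,324,328,224,228),z(w,243,250,255,263))
E
```

```text
0.06853831970353474 0.06816446566369316 0.06933950235808675
```

View pics/t9c.png

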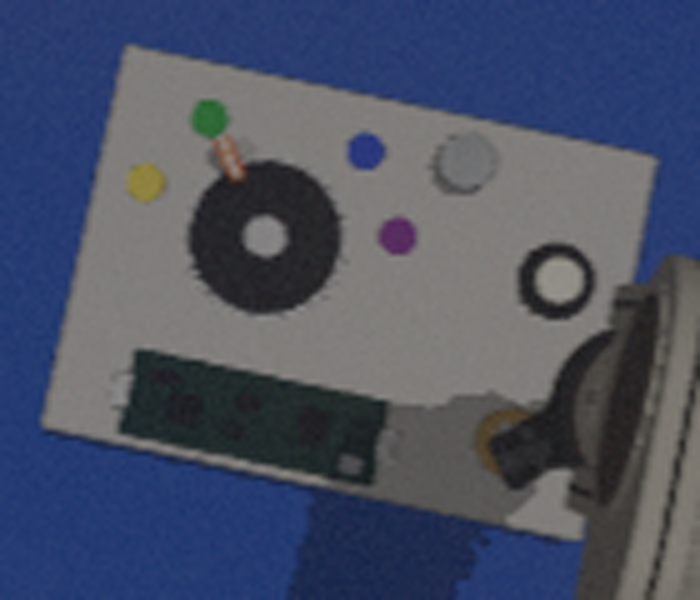

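The top picture shows the tab pointing at green (crop ~(210,118)), the button is back at its starting height, and the loose things are where they were.

```bash
python3 - <<'E'
from workcell import *
print(job_done())
E
```

```text
the job is handed in; nothing more can be done
None
```

The board tester is on the green channel and the start button has been pressed and released. The job is handed in; no verdict was reported.

- **Dial:** I pushed the orange tab anticlockwise with the shut fingertips, from about 0.14 rad to about 0.635 rad. The green mark is at 0.65, so the pointer is roughly 1 mm off, against the 9 mm allowed. The final top picture still shows the tab on green.
- **Button:** I pressed it until it stopped at about 21 N. Its top went from about 69 mm to 63.5 mm above the table, roughly 5.5 of its 6 mm, and it read about 69 mm again after I let go.
- **Loose things:** comparing the top pictures by eye, none of those in view had moved. The arm partly hid the tape roll in the top picture, but it was visible and undisturbed in the wrist picture.
- **At the end:** the gripper stood clear of everything at about 7 s of the 48 s.
- **Checks:** none failed. The cameras differed by about 2 to 3 mm on where the fixture is, which is near their calibration limit.

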